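# Offer a stone's plinth board out over the bench edge and hold it for the screw

### The arm

A 6-joint arm with a two-finger parallel gripper is mounted at the origin on the work surface; the furniture and walls round the work are solid. World frame = base frame: x ahead of the robot, y to its left, z up, the work surface at z = 0. Lengths are in m, angles in rad, forces in N, time in s.
With the tool pointing down it reaches from about 0.325 to 0.9 m from the base axis. Payload 3.5 kg.
Tool frame: the origin (TCP) lies at the very end of the fingers, on their centre line; the grasp point (between the pads) lies robot.grip_point_offset behind it (robot.grip_point_offset is the distance from the TCP to the grasp point, in m); z points along the fingers, y is the line along which they close (so a half turn about z gives the same grasp; the last joint's range is limited). The gripper opens to 85 mm and grips with 20 to 120 N. Pads are 22 mm wide; open, the fingers measure 114 mm over their backs; the gripper's body (76 mm by 85 mm) begins 54 mm behind the grasp point. The pads swing forward as they close: fully open they stand 13 mm farther back than shut.
Start: joints at [1.008, 0.276, -0.026, 1.268, 0, 1.467], TCP at [0.277, 0.56, 0.231] pointing down, gripper open.
Joint ranges: [-3.12, 3.12], [-0.85, 1.88], [-1.08, 1.24], [-1.95, 2.15], [-1.57, 1.53], [-3.14, 3.14]. Speed limits (rad/s): [2.57, 2.57, 3.14, 3.14, 3.14, 3.14].

### API

Orientations are given as a unit quaternion [w, x, y, z].
In Python, from workcell import robot, imaging gives the robot as it stands.
- The arm moves only by the shell command python3 -m pendant 'ROWS' [FORCE]. ROWS is JSON, a list of rows, each an object with "offset": the shift along the tool's x, y, z in units of 0.5 m (1.0 is 0.5 m), a list of three; "dr": the turn, a rotation vector about the tool's x, y, z in units of pi rad (1.0 is pi rad), a list of three; "claw": the opening, from 0 (shut) to 1 (fully open). In form: [{"offset": [dx, dy, dz], "dr": [rx, ry, rz], "claw": claw}, ...]. A call has 1 to 5 rows; each row is the pose to reach, as a shift and turn from the pose commanded when the call began, along the tool's axes at that moment, turning the shorter way round; what a row does not reach only later rows make up. A row lasts 1/8 s, in which the tool goes at most 62.5 mm and 10.7 degrees, less where a joint would pass 70% of its speed; a pose out of reach is approached as far as the arm can. A call with a number of a shift or a turn outside -1 to 1 is refused whole. A call with a gripper value outside its range is refused whole. The fingers move at their own pace and stop on an object; FORCE is the grip in N (left out, the last holds). Time passes only in rows, so rows that repeat a pose let the fingers close. It gives the time, the measured TCP pose, the force, the opening and the grip force at its end, in the units of the state.
- robot.get_obs(): the state, without advancing time (a new reading comes with each control period).
- imaging.camera(name): name is "scene" or "top" or "wrist"; returns a dict with "image" (480x640x3 uint8, red, green, blue), "mtx" (3x3 intrinsics, pixels), "distortion" ([k1, k2, p1, p2, k3] as OpenCV has them; the pictures are not rectified), "camera_from_world" (4x4, takes a point from world to camera coordinates). Camera axes: x right, y up, looking along -z (the intrinsics and any distortion apply to the point x, -y, -z); pixel columns grow to the right and rows downward; lengths in m; the calibration is good to about 2 mm. A picture is of the moment at which its call begins. There is no depth.
- robot.finish_job(): hands the job in; it is judged then, once.
The state is a dict: "clock": time; "joint_pos": joint angles; "joint_velocities": joint speeds; "joint_efforts": joint torques, N m; "position": TCP position; "eef_rot": TCP orientation; "ft_force": force on the tool from outside, world axes, zero at the start; "torque": the same for the moment, N m; "grip_width": finger opening in m; "gripper_force": force on a finger pad.
Only numpy, scipy, OpenCV 4.12 (cv2) and the standard library are available. Lean on these libraries where they do the work, as an engineer would, in place of code of your own. Each camera call takes 0.05 s, during which the arm holds its last target. There are 200 camera calls.

### The job

A colleague will drive a screw up from beneath through the plinth board into the stone. Stand the largest of the three loose stones upright on the board, centred over the screw hole with its long side along the board, and let go of it; then slide the board outward through its guide, stone riding on it, until the pencil line squared across the board is level with the guide's outer edge. Most of the weight then hangs over the edge, so never let the board tip, and finish still holding it firmly by its inner end with your fingers, flat on the guide and still; leave the other stones and everything else on the bench where they are.

Things in the scene. Friction and masses are not known exactly. Their poses are not given: they have to be found in the camera images.
- board: Loose pale wooden plinth board, 60 wide x 360 long x 18 thick (mm), 0.26 kg, in the guide, underside 14 mm above the bench. Origin: centre of underside; +y lengthwise to the outer end (over the bench's left edge), x across. Pinch its sides within 35 mm of the inner end: slid out, the guide's foot is in the way beyond. With stone on and line at the edge it tips unless held there (some 3 N)
- board_hole (a point): Centre of the 9 mm screw hole, on the board's top face, on its centre line, 80 mm from the outer end; a pencilled cross runs through it. Axes as the board's
- board_line (a point): Middle of the pencil line squared across the board's top face (1.6 mm wide, with a V-shaped tick on its inner side), 200 mm from the outer end, 120 mm inward of the hole. Axes as the board's
- board_inner_end (a point): Middle of the top edge of the board's inner end (the end over the bench), 160 mm inward of the line. Axes as the board's
- guide: Fixed guide: plywood foot 150 wide, 110 deep, 14 thick, jutting a little over the bench's left edge; a 36 mm wide, 14 mm thick runner goes on inward under the board to 309 mm from the outer edge. Two dark wooden cheeks, tops 30 mm above the bench, stand 16 to 96 mm inward of that edge, 63 mm apart. Origin: bench level, under the outer edge's middle; +y outward, the sliding direction
- guide_edge (a point): Middle of the guide's straight outer edge, on the top of its plywood foot (14 mm above the bench). Axes as the guide's: +y outward along the sliding direction, x along the edge
- stone: The largest loose stone: a rounded pink stone sample with a pale patch, 55 (x) x 70 (y) x 45 (z) mm, about 0.26 kg, standing on its flat bed. Origin: centre of its underside. Best taken across its 55 mm width (x axis), about 25 mm above its underside
- stone_mid: A smaller greyish-green stone, 45 x 55 x 35 mm; to be left alone. Origin: centre of its underside
- stone_small: The smallest stone, a black pebble 35 x 52 x 34 mm; to be left alone. Origin: centre of its underside
- wax_tin: A tin, 78 mm across and 77 high, near the back of the bench; to be left alone. Origin: centre of its underside
- mug: A white mug, 82 x 117 x 91 mm with its handle; to be left alone. Origin: centre of its underside

How it is judged:
By the outcome, as a careful person would: the job done as asked, in the order asked, and still so for the second after the job is handed in, while the arm keeps its last pose, push and grip.
It also fails if it takes over 53 s, if anything falls off the work surface, if the arm or the gripper's body presses on something with over 40 N, if the wrist force passes 120 N, or if a joint passes its speed limit or range.

## Working session

There is one attempt and no reset: what is moved stays moved. The work goes in short steps, Python scripts to look and compute and a shell command to move; the robot and the scene stay as the last step left them, time stands still between calls to the robot, and variables do not carry over. Pictures are saved under pics/ and viewed, at most 12 in all, crops included, and the job is handed in when it is done.

```bash
mkdir -p pics; ls; python3 - <<'E'
from workcell import robot, imaging
import cv2,pickle
d={n:imaging.camera(n) for n in("scene","top","wrist")}
pickle.dump(d,open('d0.pkl','wb'))
for n in d: cv2.imwrite(f'pics/{n}0.png',d[n]['image'][:,:,::-1])
o=robot.get_obs(); print({k:o[k] for k in('clock','position','eef_rot','ft_force','grip_width')},robot.grip_point_offset)
for n in d: print(n,d[n]['mtx'],d[n]['distortion'],d[n]['camera_from_world'])
E
```

```text
pics
{'clock': 0.15, 'position': array([0.27704031, 0.55957152, 0.23040213]), 'eef_rot': array([-2.86352509e-04,  2.27878512e-01,  9.73689179e-01, -8.27507481e-04]), 'ft_force': array([-0.10703173, -1.00820829, -0.0956351 ]), 'grip_width': 0.08529188047181302} 0.0187
scene [[565.54163599   0.         322.41942379]
 [  0.         565.54163599 236.4041118 ]
 [  0.           0.           1.        ]] [0.00980702 0.         0.         0.         0.        ] [[ 0.5166281  -0.8561915  -0.00561375 -0.36150954]
 [ 0.37005544  0.21737026  0.90322154 -0.23223299]
 [-0.77211034 -0.46870703  0.42913791 -0.84115147]
 [ 0.          0.          0.          1.        ]]
top [[504.43280596   0.         318.29316738]
 [  0.         504.43280596 248.65036149]
 [  0.           0.           1.        ]] [-0.11037182  0.          0.          0.          0.        ] [[-9.78760049e-04 -9.99992464e-01 -3.75675144e-03 -1.19356066e-01]
 [ 9.98107072e-01 -1.20791278e-03  6.14883255e-02 -5.11923765e-01]
 [-6.14924000e-02 -3.68945786e-03  9.98100733e-01 -1.13706091e+00]
 [ 0.00000000e+00  0.00000000e+00  0.00000000e+00  1.00000000e+00]]
wrist [[430.74468412   0.         312.4964455 ]
 [  0.         430.74468412 235.32675237]
 [  0.           0.           1.        ]] [0.03353511 0.         0.         0.         0.        ] [[ 0.44448606  0.89578356 -0.00198996 -0.62332434]
 [-0.85351056  0.4228338  -0.30451813  0.040237  ]
 [-0.27194091  0.13705252  0.95250446 -0.38060993]
 [ 0.          0.          0.          1.        ]]
```

View pics/top0.png

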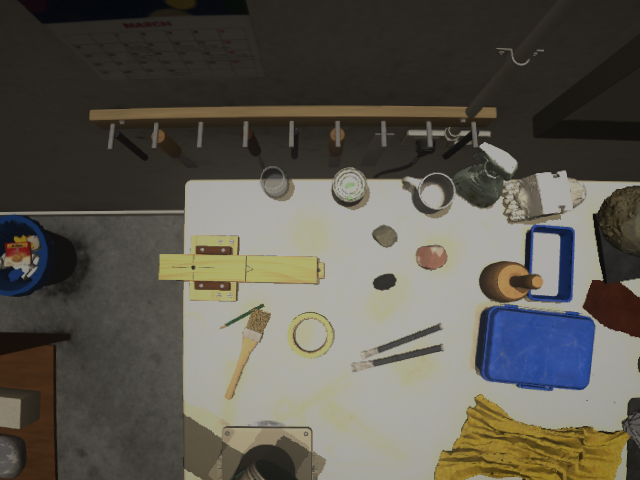

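View pics/scene0.png

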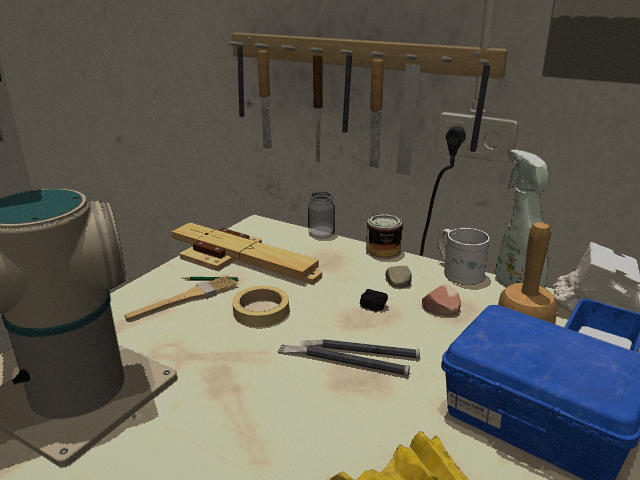

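```bash
cat > h.py <<'E'
import numpy as np,cv2
from scipy.spatial.transform import Rotation as R
def ray(c,px):
    u=cv2.undistortPoints(np.array(px,float).reshape(-1,1,2),c['mtx'],np.array(c['distortion'])).reshape(-1,2)
    T=np.array(c['camera_from_world']); d=np.c_[u[:,0],-u[:,1],-np.ones(len(u))]@T[:3,:3]
    return -T[:3,:3].T@T[:3,3],d
def plane(c,px,z):
    o,d=ray(c,px); return o+d*((z-o[2])/d[:,2])[:,None]
def proj(c,P):
    T=np.array(c['camera_from_world']); p=np.atleast_2d(P)@T[:3,:3].T+T[:3,3]
    return cv2.projectPoints(p*[1,-1,-1],np.zeros(3),np.zeros(3),c['mtx'],np.array(c['distortion']))[0].reshape(-1,2)
def blob(c,lo,hi,roi):
    hsv=cv2.cvtColor(c['image'],cv2.COLOR_RGB2HSV); m=cv2.inRange(hsv,np.array(lo),np.array(hi))
    k=np.zeros_like(m); x0,y0,x1,y1=roi; k[y0:y1,x0:x1]=m[y0:y1,x0:x1]
    k=cv2.morphologyEx(cv2.morphologyEx(k,cv2.MORPH_CLOSE,np.ones((5,5))),cv2.MORPH_OPEN,np.ones((3,3)))
    return max(cv2.findContours(k,0,cv2.CHAIN_APPROX_NONE)[0],key=cv2.contourArea).reshape(-1,2)
def rel(o,P,yaw=None):
    "offset (units .5m) to bring TCP to P; tool now"
    q=np.array(o['eef_rot']); r=R.from_quat(q[[1,2,3,0]])
    return r.inv().apply(np.array(P)-o['position'])/0.5
E
python3 - <<'E'
from h import *
import pickle
d=pickle.load(open('d0.pkl','rb'));t=d['top']
im=t['image'][:,:,::-1]
a=cv2.resize(im[225:310,150:340],None,fx=4,fy=4,interpolation=cv2.INTER_CUBIC)
b=cv2.resize(im[215:300,360:460],None,fx=4,fy=4,interpolation=cv2.INTER_CUBIC)
a=a[:,:760];cv2.imwrite('pics/c0.png',np.vstack([a[:300],np.hstack([b[:300],np.zeros((300,360,3),np.uint8)])]))
hsv=cv2.cvtColor(t['image'],cv2.COLOR_RGB2HSV)
for p in [(432,257),(420,275),(405,257),(250,268),(384,282),(385,236)]: print(p,hsv[p[1],p[0]])
E
```

```text
(432, 257) [  9 103 148]
(420, 275) [ 26  12 173]
(405, 257) [ 27  15 173]
(250, 268) [ 28 102 170]
(384, 282) [23 20 51]
(385, 236) [ 23  65 110]
```

View pics/c0.png

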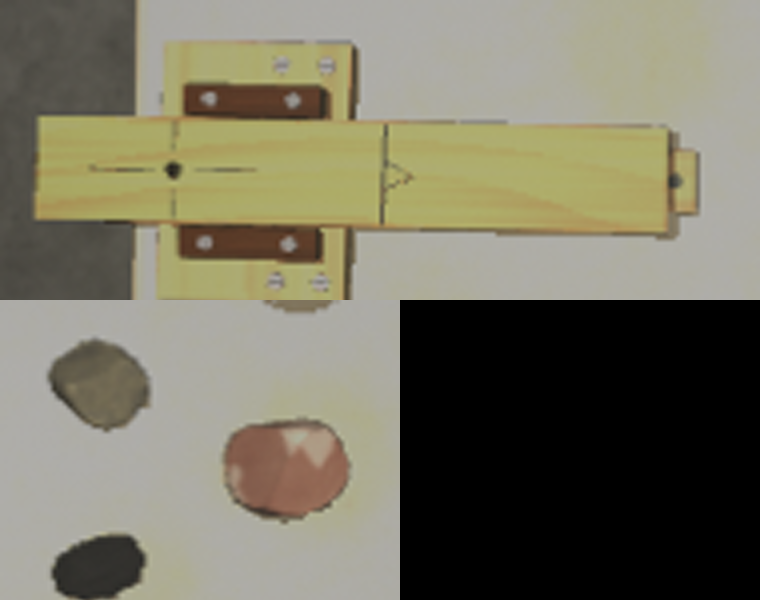

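```bash
python3 - <<'E'
from h import *
import pickle
d=pickle.load(open('d0.pkl','rb'));t=d['top'];s=d['scene']
f=lambda u,v,x0=150,y0=225:((u+.5)/4-.5+x0,(v+.5)/4-.5+y0)
for n,p,z in [('hole',(172,170),.032),('line',(384,175),.032),('inner',(669,181.5),.032),('outer',(36.5,168),.032),('gA',(165,42),.014),('gB',(157,299),.014)]:
    print(n,plane(t,[f(*p)],z).round(4))
for nm,c,roi in(('top',t,(415,235,455,280)),('scene',s,(418,282,465,322))):
    b=blob(c,(0,45,20),(22,255,255),roi)
    print(nm,cv2.boundingRect(b),cv2.contourArea(b))
    if nm=='top':
        P=plane(t,b,.02)[:,:2].astype(np.float32);print(cv2.minAreaRect(P),cv2.fitEllipse(P))
        M=cv2.moments(b);print('cent ray',[plane(t,[(M['m10']/M['m00'],M['m01']/M['m00'])],z).round(4) for z in(0,.0225,.045)])
    else:
        M=cv2.moments(b);print(M['m10']/M['m00'],M['m01']/M['m00'],plane(s,[(M['m10']/M['m00'],M['m01']/M['m00'])],.0225))
o,_=ray(t,[(0,0)]);print('cam',o)
from workcell import robot
o=robot.get_obs();print(R.from_quat(o['eef_rot'][[1,2,3,0]]).as_matrix().round(4))
E
```

```text
hole [[0.4692 0.1647 0.032 ]]
line [[0.4664 0.0438 0.032 ]]
inner [[ 0.4627 -0.1167  0.032 ]]
outer [[0.4702 0.2432 0.032 ]]
gA [[0.5436 0.1745 0.014 ]]
gB [[0.3956 0.1773 0.014 ]]
top (416, 245, 31, 25) 604.5
((0.4921506345272064, -0.37750834226608276), (0.06944314390420914, 0.0549275204539299), 89.8243408203125) ((0.4928394854068756, -0.37726932764053345), (0.05675170570611954, 0.07219716161489487), 3.1363840103149414)
cent ray [array([[ 0.4937, -0.3816,  0.    ]]), array([[ 0.4927, -0.3767,  0.0225]]), array([[ 0.4917, -0.3717,  0.045 ]])]
scene (419, 282, 46, 40) 1261.0
444.42809939201686 303.30055511498813 [[ 0.47718289 -0.39052242  0.0225    ]]
cam [ 0.44091731 -0.12416866  1.16593027]
[[-8.961e-01  4.438e-01 -9.000e-04]
 [ 4.438e-01  8.961e-01 -1.500e-03]
 [ 2.000e-04 -1.700e-03 -1.000e+00]]
```

```bash
python3 -m pendant '[{"offset":[-0.36,-0.45,0],"dr":[0,0,0.29],"claw":1},{"offset":[-0.36,-0.45,0],"dr":[0,0,0.29],"claw":1},{"offset":[-0.36,-0.45,0],"dr":[0,0,0.29],"claw":1},{"offset":[-0.36,-0.45,0],"dr":[0,0,0.29],"claw":1},{"offset":[-0.36,-0.45,0],"dr":[0,0,0.29],"claw":1}]' 40
python3 - <<'E'
from h import *
from workcell import robot
o=robot.get_obs();print(rel(o,[.465,-.377,.20]),R.from_quat(o['eef_rot'][[1,2,3,0]]).as_matrix().round(4))
E
```

```text
clock: 0.78
position: [0.3385, 0.276, 0.231]
eef_rot: [0.0, 0.636, 0.772, -0.0]
ft_force: [1.1, 0.3, 0.0]
grip_width: 0.0853
gripper_force: 0.0
[-1.33028694 -0.00205104  0.06282864] [[-1.918e-01  9.814e-01 -4.000e-04]
 [ 9.814e-01  1.918e-01 -8.000e-04]
 [-7.000e-04 -6.000e-04 -1.000e+00]]
```

```bash
python3 -m pendant '[{"offset":[-0.62,0,0.06],"dr":[0,0,0],"claw":1},{"offset":[-0.62,0,0.06],"dr":[0,0,0],"claw":1},{"offset":[-0.62,0,0.06],"dr":[0,0,0],"claw":1},{"offset":[-0.62,0,0.06],"dr":[0,0,0],"claw":1},{"offset":[-0.62,0,0.06],"dr":[0,0,0],"claw":1}]' >/dev/null
python3 -m pendant '[{"offset":[-0.62,0.02,0],"dr":[0,0,0.061],"claw":1},{"offset":[-0.62,0.02,0],"dr":[0,0,0.061],"claw":1},{"offset":[-0.62,0.02,0],"dr":[0,0,0.061],"claw":1},{"offset":[-0.62,0.02,0],"dr":[0,0,0.061],"claw":1},{"offset":[-0.62,0.02,0],"dr":[0,0,0.061],"claw":1}]'
python3 - <<'E'
from h import *
from workcell import robot
o=robot.get_obs();print(rel(o,[.4925,-.377,.20]),R.from_quat(o['eef_rot'][[1,2,3,0]]).as_matrix().round(4))
E
```

```text
clock: 2.02
position: [0.4718, -0.3292, 0.201]
eef_rot: [-0.0, 0.704, 0.71, 0.0]
ft_force: [0.4, -0.2, 0.2]
grip_width: 0.0852
gripper_force: 0.0
[-0.09587526  0.04076608  0.00195523] [[-7.6e-03  1.0e+00 -0.0e+00]
 [ 1.0e+00  7.6e-03  4.0e-04]
 [ 4.0e-04  0.0e+00 -1.0e+00]]
```

```bash
python3 -m pendant '[{"offset":[-0.096,0.04,0],"dr":[0,0,0],"claw":1},{"offset":[-0.096,0.04,0],"dr":[0,0,0],"claw":1},{"offset":[-0.096,0.04,0],"dr":[0,0,0],"claw":1}]' >/dev/null
python3 - <<'E'
from h import *
from workcell import robot,imaging
import pickle
o=robot.get_obs();print(o['clock'],o['position'])
w=imaging.camera('wrist');pickle.dump(w,open('w1.pkl','wb'));cv2.imwrite('pics/w1.png',w['image'][:,:,::-1])
print('cam',ray(w,[(0,0)])[0],proj(w,[.4925,-.377,.02]))
E
```

```text
2.4 [ 0.49153549 -0.37424502  0.20053184]
cam [ 0.49190515 -0.29722807  0.34397998] [[313.29999872 206.54588168]]
```

View pics/w1.png

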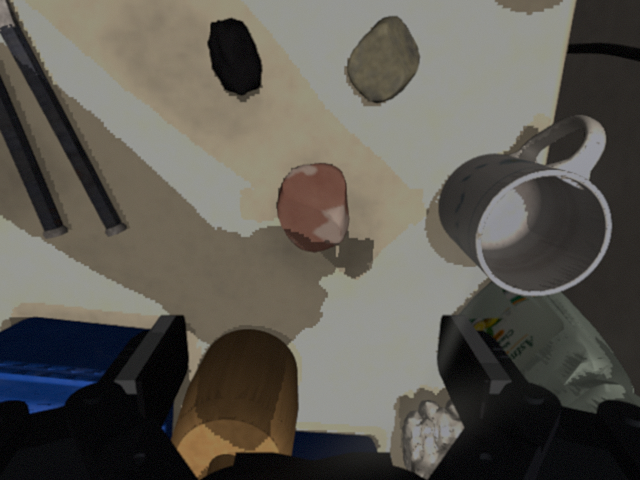

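```bash
python3 - <<'E'
from h import *
import pickle
w=pickle.load(open('w1.pkl','rb'))
for lo in (60,80):
    b=blob(w,(0,lo,20),(14,255,255),(265,155,360,260)); h=cv2.convexHull(b).reshape(-1,2)
    P=plane(w,h,.02)[:,:2].astype(np.float32); print(cv2.boundingRect(b),cv2.minAreaRect(P),cv2.fitEllipse(P))
E
```

```text
(277, 163, 72, 89) ((0.49191486835479736, -0.37850216031074524), (0.055214572697877884, 0.06995357573032379), 0.45691657066345215) ((0.49311840534210205, -0.37782567739486694), (0.05690763145685196, 0.0725167840719223), 178.27491760253906)
(277, 163, 71, 89) ((0.4915677607059479, -0.3789702355861664), (0.05402294173836708, 0.06945781409740448), 6.275112152099609) ((0.49275997281074524, -0.37772414088249207), (0.05589389428496361, 0.0716148093342781), 177.4599609375)
```

```bash
python3 -m pendant '[{"offset":[-0.004,0.002,0.36],"dr":[0,0,0],"claw":1},{"offset":[-0.004,0.002,0.36],"dr":[0,0,0],"claw":1},{"offset":[-0.004,0.002,0.36],"dr":[0,0,0],"claw":1},{"offset":[-0.004,0.002,0.387],"dr":[0,0,0],"claw":1},{"offset":[-0.004,0.002,0.387],"dr":[0,0,0],"claw":1}]'
```

```text
clock: 3.08
position: [0.493, -0.3759, 0.0082]
eef_rot: [-0.0, 0.704, 0.71, 0.0]
ft_force: [0.8, 0.5, -0.2]
grip_width: 0.085
gripper_force: 0.0
```

```bash
python3 -m pendant '[{"offset":[-0.004,0,0.002],"dr":[0,0,0],"claw":1},{"offset":[-0.004,0,0.002],"dr":[0,0,0],"claw":0.3},{"offset":[-0.004,0,0.002],"dr":[0,0,0],"claw":0.3},{"offset":[-0.004,0,0.002],"dr":[0,0,0],"claw":0.3},{"offset":[-0.004,0,0.002],"dr":[0,0,0],"claw":0.3}]' 40
python3 -m pendant '[{"offset":[0,0,0],"dr":[0,0,0],"claw":0.3},{"offset":[0,0,0],"dr":[0,0,0],"claw":0.3},{"offset":[0,0,0],"dr":[0,0,0],"claw":0.3}]' 40
```

```text
clock: 3.7
position: [0.4938, -0.38, 0.0091]
eef_rot: [0.001, 0.704, 0.71, -0.0]
ft_force: [-1.3, 0.9, 8.5]
grip_width: 0.0522
gripper_force: 40.3
clock: 4.08
position: [0.4938, -0.38, 0.009]
eef_rot: [0.001, 0.704, 0.71, -0.0]
ft_force: [-1.5, 2.1, 7.7]
grip_width: 0.0521
gripper_force: 40.3
```

```bash
python3 -m pendant '[{"offset":[0,0,-0.06],"dr":[0,0,0],"claw":0.3},{"offset":[0,0,-0.18],"dr":[0,0,0],"claw":0.3},{"offset":[0,0,-0.30],"dr":[0,0,0],"claw":0.3},{"offset":[0,0,-0.34],"dr":[0,0,0],"claw":0.3},{"offset":[0,0,-0.34],"dr":[0,0,0],"claw":0.3}]'
python3 - <<'E'
from h import *
from workcell import robot,imaging
w=imaging.camera('wrist');s=imaging.camera('scene')
u,v=proj(s,robot.get_obs()['position'])[0];print(u,v);u,v=int(u),int(v)
c=s['image'][v-70:v+90,u-90:u+90]
im=np.hstack([cv2.resize(w['image'][180:480,120:520],(533,400)),cv2.resize(c,(267,237)) if 0 else cv2.copyMakeBorder(cv2.resize(c,(267,237)),0,163,0,0,0)])
cv2.imwrite('pics/w2.png',im[:,:,::-1])
E
```

```text
clock: 4.7
position: [0.4943, -0.38, 0.1793]
eef_rot: [0.002, 0.704, 0.71, 0.0]
ft_force: [0.1, -0.1, -2.3]
grip_width: 0.052
gripper_force: 42.1
448.39148108932596 221.06679119428512
```

View pics/w2.png

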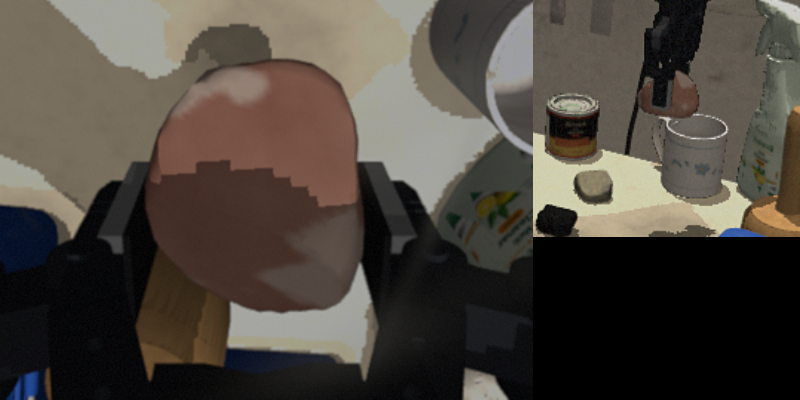

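```bash
python3 -m pendant '[{"offset":[0.09,0,0],"dr":[0,0,0],"claw":0.3},{"offset":[0.19,0,0],"dr":[0,0,0],"claw":0.3},{"offset":[0.3,0,0],"dr":[0,0,0],"claw":0.3},{"offset":[0.41,0,0],"dr":[0,0,0],"claw":0.3},{"offset":[0.52,0,0],"dr":[0,0,0],"claw":0.3}]' >/dev/null
python3 -m pendant '[{"offset":[0.11,-0.02,0],"dr":[0,0,0.009],"claw":0.3},{"offset":[0.22,-0.04,0],"dr":[0,0,0.009],"claw":0.3},{"offset":[0.34,-0.044,0],"dr":[0,0,0.009],"claw":0.3},{"offset":[0.46,-0.044,0],"dr":[0,0,0.009],"claw":0.3},{"offset":[0.555,-0.044,0],"dr":[0,0,0.009],"claw":0.3}]'
python3 -m pendant '[{"offset":[0,0,0.03],"dr":[0,0,0],"claw":0.3},{"offset":[0,0,0.03],"dr":[0,0,0],"claw":0.3},{"offset":[0,0,0.03],"dr":[0,0,0],"claw":0.3}]'
python3 - <<'E'
from h import *
from workcell import robot,imaging
import pickle
w=imaging.camera('wrist');t=imaging.camera('top');pickle.dump((w,t),open('w3.pkl','wb'));o=robot.get_obs();print(R.from_quat(o['eef_rot'][[1,2,3,0]]).as_matrix().round(4))
cv2.imwrite('pics/w3.png',w['image'][:,:,::-1])
E
```

```text
clock: 6.05
position: [0.4644, 0.1602, 0.1743]
eef_rot: [-0.001, 0.714, 0.7, -0.002]
ft_force: [0.8, -0.8, -2.4]
grip_width: 0.0517
gripper_force: 42.1
clock: 6.42
position: [0.4659, 0.1572, 0.1607]
eef_rot: [-0.001, 0.715, 0.699, -0.001]
ft_force: [0.7, 0.4, -2.4]
grip_width: 0.0521
gripper_force: 42.0
[[ 2.200e-02  9.998e-01 -3.000e-04]
 [ 9.998e-01 -2.200e-02 -2.000e-04]
 [-2.000e-04 -3.000e-04 -1.000e+00]]
```

View pics/w3.png

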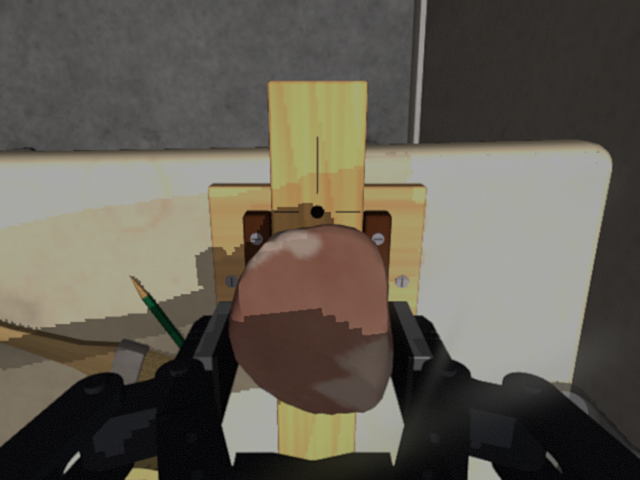

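```bash
python3 - <<'E'
from h import *
import pickle
from workcell import robot
w,t=pickle.load(open('w3.pkl','rb'))
print('hole w',plane(w,[(317.3,212)],.032),'outer',plane(w,[(318,82)],.032),'gedge',plane(w,[(209,185.5),(425,186)],.014))
z=.1607+.011
print('stone sides',plane(w,[(230,330),(391,330),(312,225),(330,413)],z)[:,:2])
hsv=cv2.cvtColor(w['image'],cv2.COLOR_RGB2HSV);b=blob(w,(0,60,20),(14,255,255),(225,215,400,420))
P=plane(w,b,z)[:,:2].astype(np.float32);print(cv2.boundingRect(b),cv2.minAreaRect(P),cv2.fitEllipse(P))
h=cv2.convexHull(b);P=plane(w,h,z)[:,:2].astype(np.float32);print(cv2.minAreaRect(P),cv2.fitEllipse(P),P.min(0),P.max(0))
E
```

```text
hole w [[0.46949215 0.1631439  0.032     ]] outer [[0.47140724 0.24261322 0.032     ]] gedge [[0.39620475 0.17859215 0.014     ]
 [0.54304715 0.17502676 0.014     ]]
stone sides [[0.43810404 0.15830469]
 [0.49377612 0.15714562]
 [0.46733611 0.19556426]
 [0.47233201 0.12308309]]
(228, 215, 168, 199) ((0.46619194746017456, 0.16105550527572632), (0.07566500455141068, 0.05769692361354828), 88.7571792602539) ((0.4675753712654114, 0.16221630573272705), (0.058980900794267654, 0.07568491250276566), 174.4065399169922)
((0.46619194746017456, 0.16105371713638306), (0.07566151767969131, 0.05769698694348335), 88.75785064697266) ((0.46793049573898315, 0.16712911427021027), (0.06247566267848015, 0.09127816557884216), 4.567755699157715) [0.4372265  0.12306256] [0.4950374 0.199328 ]
```

```bash
python3 -m pendant '[{"offset":[0.009,0.0065,0.08],"dr":[0,0,0],"claw":0.3},{"offset":[0.009,0.0065,0.16],"dr":[0,0,0],"claw":0.3},{"offset":[0.009,0.0065,0.21],"dr":[0,0,0],"claw":0.3},{"offset":[0.009,0.0065,0.23],"dr":[0,0,0],"claw":0.3},{"offset":[0.009,0.0065,0.23],"dr":[0,0,0],"claw":0.3}]'
python3 -m pendant '[{"offset":[0,0,0],"dr":[0,0,0],"claw":0.3},{"offset":[0,0,0],"dr":[0,0,0],"claw":0.3}]'
```

```text
clock: 7.15
position: [0.4702, 0.1623, 0.0469]
eef_rot: [-0.0, 0.714, 0.7, -0.0]
ft_force: [-0.5, -0.2, -1.4]
grip_width: 0.0519
gripper_force: 42.0
clock: 7.4
position: [0.4713, 0.163, 0.0481]
eef_rot: [0.001, 0.714, 0.7, 0.001]
ft_force: [0.4, 0.7, -2.2]
grip_width: 0.0522
gripper_force: 42.0
```

```bash
python3 -m pendant '[{"offset":[-0.001,-0.003,0.006],"dr":[0,0,0],"claw":0.3},{"offset":[-0.001,-0.003,0.006],"dr":[0,0,0],"claw":0.3},{"offset":[-0.001,-0.003,0.008],"dr":[0,0,0],"claw":0.3},{"offset":[-0.001,-0.003,0.01],"dr":[0,0,0],"claw":0.3},{"offset":[-0.001,-0.003,0.01],"dr":[0,0,0],"claw":0.3}]'
python3 -c "
from workcell import robot
for i in range(3): print(robot.get_obs()['position'])"
```

```text
clock: 8.02
position: [0.4685, 0.1623, 0.0417]
eef_rot: [-0.0, 0.714, 0.7, -0.0]
ft_force: [1.5, -0.7, -1.9]
grip_width: 0.0519
gripper_force: 42.0
[0.46846308 0.16234589 0.04167923]
[0.46846308 0.16234589 0.04167923]
[0.46846308 0.16234589 0.04167923]
```

```bash
python3 -m pendant '[{"offset":[0,0,0.002],"dr":[0,0,0],"claw":0.3},{"offset":[0,0,0.003],"dr":[0,0,0],"claw":0.3},{"offset":[0,0,0.003],"dr":[0,0,0],"claw":0.3}]'
python3 -m pendant '[{"offset":[0,0,0.002],"dr":[0,0,0],"claw":0.3},{"offset":[0,0,0.003],"dr":[0,0,0],"claw":0.3},{"offset":[0,0,0.003],"dr":[0,0,0],"claw":0.3}]'
```

```text
clock: 8.4
position: [0.4687, 0.1624, 0.0411]
eef_rot: [0.0, 0.714, 0.7, 0.0]
ft_force: [-2.9, 0.1, 5.3]
grip_width: 0.0517
gripper_force: 43.7
clock: 8.78
position: [0.4687, 0.1625, 0.041]
eef_rot: [0.0, 0.714, 0.7, 0.0]
ft_force: [-6.6, -1.7, 15.7]
grip_width: 0.0518
gripper_force: 45.9
```

```bash
python3 -m pendant '[{"offset":[0,0,-0.003],"dr":[0,0,0],"claw":0.3},{"offset":[0,0,-0.003],"dr":[0,0,0],"claw":1},{"offset":[0,0,-0.003],"dr":[0,0,0],"claw":1},{"offset":[0,0,-0.003],"dr":[0,0,0],"claw":1},{"offset":[0,0,-0.003],"dr":[0,0,0],"claw":1}]'
python3 -m pendant '[{"offset":[0,0,-0.08],"dr":[0,0,0],"claw":1},{"offset":[0,0,-0.19],"dr":[0,0,0],"claw":1},{"offset":[0,0,-0.24],"dr":[0,0,0],"claw":1},{"offset":[-0.1,0,-0.24],"dr":[0,0,0],"claw":1},{"offset":[-0.2,0,-0.24],"dr":[0,0,0],"claw":1}]'
python3 -m pendant '[{"offset":[-0.12,0,0],"dr":[0,0,0],"claw":1},{"offset":[-0.22,0,0],"dr":[0,0,0],"claw":1},{"offset":[-0.22,0,0],"dr":[0,0,0],"claw":1}]'
python3 - <<'E'
from h import *
from workcell import robot,imaging
import pickle
w=imaging.camera('wrist');t=imaging.camera('top');pickle.dump((w,t),open('w4.pkl','wb'))
im=np.hstack([cv2.resize(w['image'],(400,300)),cv2.resize(t['image'][225:310,150:263],(400,300),interpolation=cv2.INTER_CUBIC)])
im=np.vstack([cv2.resize(w['image'][0:300],(640,300))[:, :]if 0 else np.pad(w['image'][0:300],((0,0),(0,160),(0,0))),im])
cv2.imwrite('pics/w4.png',im[:,:,::-1])
E
```

```text
clock: 9.4
position: [0.4686, 0.1623, 0.0402]
eef_rot: [-0.0, 0.714, 0.7, -0.0]
ft_force: [1.2, -0.4, -0.2]
grip_width: 0.0856
gripper_force: 0.0
clock: 10.02
position: [0.4671, 0.0617, 0.1611]
eef_rot: [0.001, 0.713, 0.701, 0.001]
ft_force: [1.2, -0.9, 0.2]
grip_width: 0.0855
gripper_force: 0.0
clock: 10.4
position: [0.4645, -0.0504, 0.1604]
eef_rot: [0.0, 0.716, 0.698, 0.0]
ft_force: [0.0, 0.3, 0.1]
grip_width: 0.0851
gripper_force: 0.0
```

View pics/w4.png

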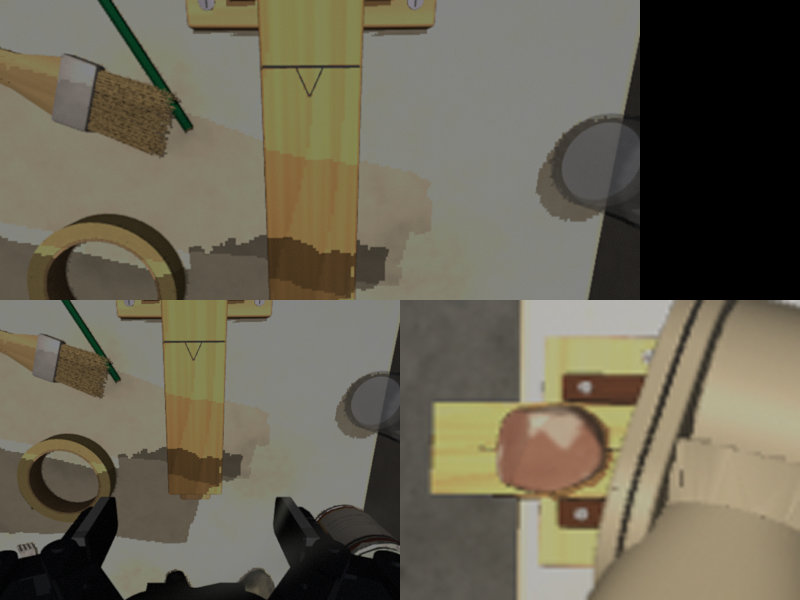

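```bash
python3 - <<'E'
from h import *
import pickle
from workcell import robot
w,t=pickle.load(open('w4.pkl','rb'))
b=blob(t,(0,45,60),(18,255,255),(170,245,208,285));h=cv2.convexHull(b)
P=plane(t,h,.052)[:,:2].astype(np.float32);print(cv2.boundingRect(b),cv2.minAreaRect(P),P.min(0),P.max(0))
P=plane(t,[(177.2,268),(208.3,268),(190,253.7),(190,279.5)],.052);print('hand',P[:,:2])
print('line',plane(w,[(262,67),(311,67),(360,67)],.032)[:,:2],'inner',plane(w,[(269,309),(311,309),(355,309)],.032)[:,:2],'edges mid',plane(w,[(265,180),(358,180)],.032)[:,:2])
P=plane(t,[(150+433/3.54-400/3.54,225+100/3.54)],.032);print('outer corner-ish',P)
o=robot.get_obs();print(rel(o,[.4635,-.105,.05]),R.from_quat(o['eef_rot'][[1,2,3,0]]).as_matrix().round(4))
E
```

```text
(177, 246, 31, 39) ((0.47330620884895325, 0.1612246185541153), (0.0847872644662857, 0.06775876879692078), 0.6331612467765808) [0.43121624 0.12687883] [0.5157972 0.1950824]
hand [[0.46670416 0.19456523]
 [0.46678052 0.12431044]
 [0.49861294 0.16598107]
 [0.44117346 0.16525067]]
line [[0.43816034 0.04403255]
 [0.46684762 0.0433192 ]
 [0.49553576 0.04252796]] inner [[ 0.43314718 -0.11356483]
 [ 0.46252728 -0.11435983]
 [ 0.49330977 -0.1151538 ]] edges mid [[ 0.43579693 -0.02253177]
 [ 0.49488061 -0.02408712]]
outer corner-ish [[0.5007164  0.24236386 0.032     ]]
[-0.11469305  0.00125959  0.22022609] [[ 2.140e-02  9.998e-01 -4.000e-04]
 [ 9.998e-01 -2.140e-02  7.000e-04]
 [ 7.000e-04 -4.000e-04 -1.000e+00]]
```

```bash
python3 -m pendant '[{"offset":[0.12,0,0],"dr":[0,0,0],"claw":1},{"offset":[0.24,0,-0.04],"dr":[0,0,0],"claw":1},{"offset":[0.27,0,-0.04],"dr":[0,0,0],"claw":1},{"offset":[0.27,0,-0.04],"dr":[0,0,0],"claw":1},{"offset":[0.27,0,-0.04],"dr":[0,0,0],"claw":1}]'
python3 - <<'E'
from h import *
from workcell import robot,imaging
import pickle
w=imaging.camera('wrist');pickle.dump(w,open('w5.pkl','wb'))
print(ray(w,[(0,0)])[0],proj(w,[.469,.164,.032]))
cv2.imwrite('pics/w5.png',cv2.resize(w['image'][0:230,170:470],None,fx=2.6,fy=2.6,interpolation=cv2.INTER_CUBIC)[:,:,::-1])
E
```

```text
clock: 11.12
position: [0.4664, 0.087, 0.1796]
eef_rot: [-0.0, 0.714, 0.7, -0.001]
ft_force: [0.6, -0.5, 0.6]
grip_width: 0.0856
gripper_force: 0.0
[0.46897439 0.16434926 0.32287713] [[313.3553284  97.1980966]]
```

View pics/w5.png

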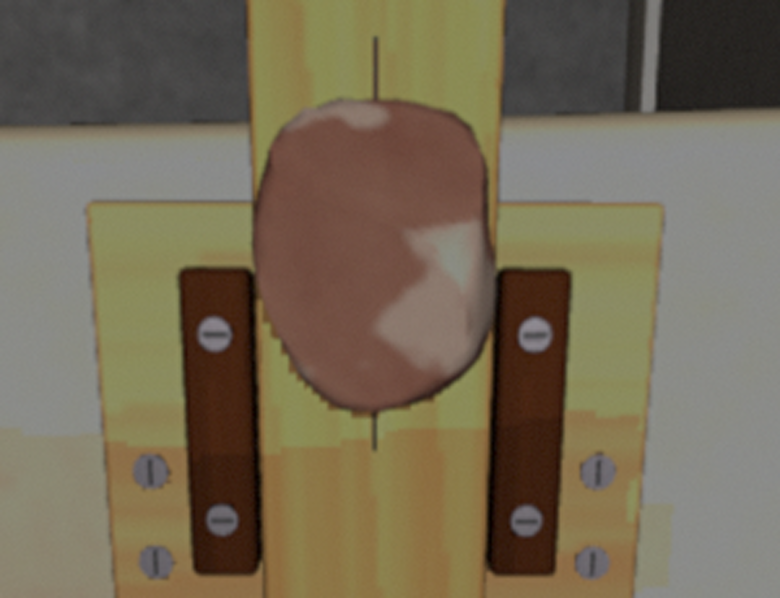

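```bash
python3 - <<'E'
from h import *
import pickle
w=pickle.load(open('w5.pkl','rb'))
f=lambda u,v:(u/2.6-.3+170,v/2.6-.3)
print('cross ends',plane(w,[f(375,37),f(375,450)],.032)[:,:2])
print('guide edge',plane(w,[f(90,203),f(375,203.5),f(662,205)],.014)[:,:2])
for z in(.045,.052,.06):print(z,plane(w,[f(375,98),f(375,410),f(253,255),f(493,260)],z)[:,:2].ravel())
E
```

```text
cross ends [[0.47029597 0.21149321]
 [0.4684201  0.11549226]]
guide edge [[0.39616236 0.17761301]
 [0.46963167 0.17617658]
 [0.54356784 0.17406752]]
0.045 [0.46999848 0.19716071 0.46863785 0.12753376 0.44060695 0.16423613
 0.4971442  0.16195187]
0.052 [0.46997268 0.19633416 0.46864633 0.12846118 0.44132155 0.16423898
 0.49643458 0.16201226]
0.06 [0.4699432  0.19538953 0.46865602 0.12952109 0.44213824 0.16424223
 0.49562358 0.16208128]
```

```bash
python3 -m pendant '[{"offset":[-0.12,0,0],"dr":[0,0,0],"claw":1},{"offset":[-0.24,0.002,0],"dr":[0,0,0],"claw":1},{"offset":[-0.36,0.002,0.06],"dr":[0,0,0],"claw":1},{"offset":[-0.372,0.002,0.17],"dr":[0,0,0],"claw":1},{"offset":[-0.372,0.002,0.26],"dr":[0,0,0],"claw":1}]' >/dev/null
python3 -m pendant '[{"offset":[0,0,0],"dr":[0,0,0],"claw":1},{"offset":[0,0,0],"dr":[0,0,0],"claw":1}]'
python3 - <<'E'
from h import *
from workcell import robot
o=robot.get_obs();print(rel(o,[.4633,-.099,.0045]),R.from_quat(o['eef_rot'][[1,2,3,0]]).as_matrix().round(4))
E
```

```text
clock: 12.05
position: [0.465, -0.0994, 0.0514]
eef_rot: [0.001, 0.714, 0.7, 0.0]
ft_force: [-0.6, 0.2, 0.5]
grip_width: 0.0853
gripper_force: 0.0
[ 0.00081645 -0.00361429  0.09382902] [[ 2.090e-02  9.998e-01  1.200e-03]
 [ 9.998e-01 -2.090e-02 -5.000e-04]
 [-5.000e-04  1.200e-03 -1.000e+00]]
```

```bash
python3 -m pendant '[{"offset":[0,-0.002,0.06],"dr":[0,0,0],"claw":1},{"offset":[0,-0.002,0.09],"dr":[0,0,0],"claw":1},{"offset":[0,-0.002,0.092],"dr":[0,0,0],"claw":1},{"offset":[0,-0.002,0.092],"dr":[0,0,0],"claw":1}]'
python3 -m pendant '[{"offset":[0,0,0],"dr":[0,0,0],"claw":0.75},{"offset":[0,0,0],"dr":[0,0,0],"claw":0.7},{"offset":[0,0,0],"dr":[0,0,0],"claw":0.4},{"offset":[0,0,0],"dr":[0,0,0],"claw":0.4},{"offset":[0,0,0],"dr":[0,0,0],"claw":0.4}]' 40
```

```text
clock: 12.55
position: [0.4643, -0.0988, 0.0053]
eef_rot: [0.001, 0.714, 0.7, 0.0]
ft_force: [0.8, -0.8, 0.1]
grip_width: 0.085
gripper_force: 0.0
clock: 13.18
position: [0.464, -0.0988, 0.0052]
eef_rot: [0.001, 0.714, 0.7, 0.0]
ft_force: [-1.5, 0.9, 5.4]
grip_width: 0.0591
gripper_force: 43.4
```

```bash
python3 -m pendant '[{"offset":[0,0,0],"dr":[0,0,0],"claw":0.4},{"offset":[0,0,0],"dr":[0,0,0],"claw":0.4},{"offset":[0.004,0,0],"dr":[0,0,0],"claw":0.4},{"offset":[0.012,0,0],"dr":[0,0,0],"claw":0.4},{"offset":[0.02,0,0],"dr":[0,0,0],"claw":0.4}]' 80
python3 -m pendant '[{"offset":[0.01,0,0],"dr":[0,0,0],"claw":0.4},{"offset":[0.02,0,0],"dr":[0,0,0],"claw":0.4},{"offset":[0.03,0,0],"dr":[0,0,0],"claw":0.4},{"offset":[0.036,0,0],"dr":[0,0,0],"claw":0.4},{"offset":[0.04,0,0],"dr":[0,0,0],"claw":0.4}]'
```

```text
clock: 13.8
position: [0.465, -0.0905, 0.0055]
eef_rot: [0.002, 0.714, 0.7, -0.001]
ft_force: [0.9, -4.6, 5.1]
grip_width: 0.0586
gripper_force: 85.5
clock: 14.42
position: [0.4656, -0.0704, 0.0055]
eef_rot: [0.002, 0.714, 0.7, -0.001]
ft_force: [0.2, -5.1, 4.6]
grip_width: 0.0586
gripper_force: 85.6
```

```bash
for i in 1; do python3 -m pendant '[{"offset":[0.01,0,0],"dr":[0,0,0],"claw":0.4},{"offset":[0.022,0,0],"dr":[0,0,0],"claw":0.4},{"offset":[0.036,0,0],"dr":[0,0,0],"claw":0.4},{"offset":[0.048,0,0],"dr":[0,0,0],"claw":0.4},{"offset":[0.06,0,0],"dr":[0,0,0],"claw":0.4}]'; python3 -m pendant '[{"offset":[0.012,0,0],"dr":[0,0,0],"claw":0.4},{"offset":[0.024,0,0],"dr":[0,0,0],"claw":0.4},{"offset":[0.036,0,0],"dr":[0,0,0],"claw":0.4},{"offset":[0.048,0,0],"dr":[0,0,0],"claw":0.4},{"offset":[0.056,0,0],"dr":[0,0,0],"claw":0.4}]'; python3 -m pendant '[{"offset":[0.012,0,0],"dr":[0,0,0],"claw":0.4},{"offset":[0.024,0,0],"dr":[0,0,0],"claw":0.4},{"offset":[0.036,0,0],"dr":[0,0,0],"claw":0.4},{"offset":[0.046,0,0],"dr":[0,0,0],"claw":0.4},{"offset":[0.05,0,0],"dr":[0,0,0],"claw":0.4}]'; done
```

```text
clock: 15.05
position: [0.4661, -0.0403, 0.0055]
eef_rot: [0.002, 0.714, 0.7, -0.001]
ft_force: [-1.6, -6.0, 5.6]
grip_width: 0.0586
gripper_force: 85.7
clock: 15.68
position: [0.4667, -0.0122, 0.0055]
eef_rot: [0.002, 0.714, 0.7, -0.001]
ft_force: [-0.8, -6.1, 5.6]
grip_width: 0.0583
gripper_force: 85.7
clock: 16.3
position: [0.4671, 0.0128, 0.0055]
eef_rot: [0.002, 0.714, 0.7, -0.001]
ft_force: [-0.6, -6.9, 7.2]
grip_width: 0.0586
gripper_force: 85.8
```

```bash
python3 -m pendant '[{"offset":[0.01,0,0],"dr":[0,0,0],"claw":0.4},{"offset":[0.02,0,0],"dr":[0,0,0],"claw":0.4},{"offset":[0.03,0,0],"dr":[0,0,0],"claw":0.4},{"offset":[0.036,0,0],"dr":[0,0,0],"claw":0.4},{"offset":[0.036,0,0],"dr":[0,0,0],"claw":0.4}]'
python3 - <<'E'
from h import *
from workcell import robot,imaging
import pickle
w=imaging.camera('wrist');t=imaging.camera('top');s=imaging.camera('scene');pickle.dump((w,t,s),open('w6.pkl','wb'))
p=proj(s,[.469,.176,.03])[0].astype(int);q=proj(t,[.469,.176,.03])[0].astype(int);print(p,q,ray(w,[(0,0)])[0],proj(w,[.4696,.1765,.014]))
a=cv2.resize(t['image'][q[1]-40:q[1]+40,q[0]-60:q[0]+40],(375,300),interpolation=cv2.INTER_CUBIC)
b=cv2.resize(s['image'][p[1]-50:p[1]+50,p[0]-62:p[0]+63],(375,300),interpolation=cv2.INTER_CUBIC)
c=cv2.resize(w['image'][0:160,160:560],(750,300),interpolation=cv2.INTER_CUBIC)
cv2.imwrite('pics/w6.png',np.vstack([np.hstack([a,b]),c])[:,:,::-1])
E
```

```text
clock: 16.92
position: [0.4674, 0.0311, 0.0055]
eef_rot: [0.002, 0.714, 0.7, -0.0]
ft_force: [-0.4, -4.8, 6.5]
grip_width: 0.0585
gripper_force: 85.8
[202 233] [187 267] [0.46946758 0.10887018 0.14853547] [[ 306.04497152 -203.95115833]]
```

View pics/w6.png

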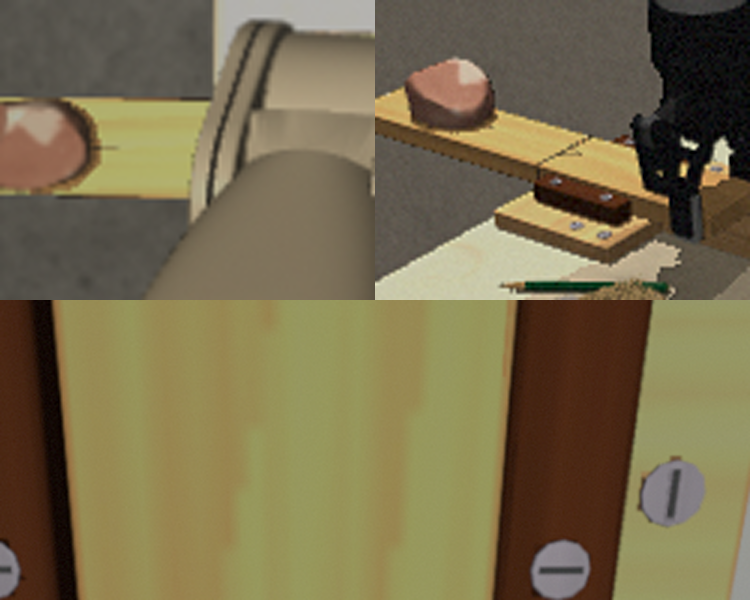

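```bash
python3 - <<'E'
from h import *
import pickle
w,t,s=pickle.load(open('w6.pkl','rb'));d=pickle.load(open('d0.pkl','rb'))
# outer end in top: column gradient subpixel over rows
for c,x0 in((d['top'],145),(t,75)):
    g=cv2.cvtColor(c['image'],cv2.COLOR_RGB2HSV)[258:276,x0:x0+40,2].astype(float).mean(0)
    dg=np.diff(g);k=dg.argmax();sl=slice(max(k-2,0),k+3);u=x0+(np.arange(len(dg))[sl]*dg[sl]).sum()/dg[sl].sum()+.5
    print(u,plane(c,[(u,267)],.032))
f=lambda u,v:((u-375+.5)/3-.5+140,(v+.5)/3-.5+183)
print('line',plane(s,[f(537,165),f(588,136)],.032)[:,:2],'corner',plane(s,[f(497,210)],.014)[:,:2])
s0=d['scene'];a=cv2.resize(s0['image'][183:283,140:265],(500,400),interpolation=cv2.INTER_CUBIC)
b=cv2.resize(s['image'][183:283,140:265],(500,400),interpolation=cv2.INTER_CUBIC)
cv2.imwrite('pics/w7.png',np.hstack([a[:,:300],b[:,:480]])[:,:,::-1])
E
```

```text
158.70852162685603 [[0.46937679 0.24326257 0.032     ]]
103.7162639952858 [[0.46910945 0.37337818 0.032     ]]
line [[0.43941938 0.17451586]
 [0.49772729 0.1765276 ]] corner [[0.39566534 0.1749714 ]]
```

View pics/w7.png

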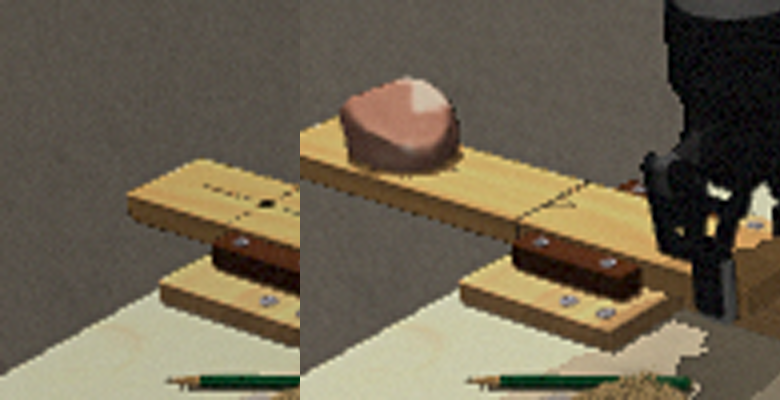

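```bash
python3 - <<'E'
from h import *
import pickle
d=pickle.load(open('d0.pkl','rb'))['top']; w3=pickle.load(open('w3.pkl','rb'))[0]; w4=pickle.load(open('w4.pkl','rb'))[0]; w5=pickle.load(open('w5.pkl','rb'))
def edge(c,ch,rs,cs,ax,pol=0):
    g=cv2.cvtColor(c['image'],cv2.COLOR_RGB2HSV)[rs[0]:rs[1],cs[0]:cs[1],ch].astype(float)
    p=g.mean(0 if ax=='u' else 1)
    q=abs(np.diff(p)) if not pol else np.clip(np.median(p)-p-10,0,None)
    k=q.argmax();sl=slice(max(k-2,0),k+3);v=(np.arange(len(q))[sl]*q[sl]).sum()/q[sl].sum()+(0 if pol else .5)
    return (cs[0]+v,(rs[0]+rs[1]-1)/2) if ax=='u' else ((cs[0]+cs[1]-1)/2,rs[0]+v)
def at(P,x=.4685): P=np.array(P);return P[0,1]+(x-P[0,0])*(P[1,1]-P[0,1])/(P[1,0]-P[0,0])
E=[edge(d,1,(236,245),(184,198),'u'),edge(d,1,(288,297),(182,196),'u')];print('top edge',E,at(plane(d,E,.014)))
L=edge(d,2,(256,264),(238,254),'u',1);L2=edge(d,2,(275,280),(238,254),'u',1);print('top line',L,L2,at(plane(d,[L,L2],.032),.4665))
for n,c,r in(('w3',w3,(175,195)),('w5',w5,(66,90))):
    cs=((214,244),(392,420)) if n=='w3' else ((210,240),(390,420))
    E=[edge(c,1,r,k,'v') for k in cs];print(n,E,at(plane(c,E,.014)))
o=edge(w3,2,(74,92),(290,345),'v');print('w3 outer',o,plane(w3,[o],.032),'hole',)
L=[edge(w4,2,(58,76),k,'v',1) for k in((268,290),(330,352))];print('w4 line',L,at(plane(w4,L,.032),.4665))
hs=cv2.cvtColor(w3['image'],cv2.COLOR_RGB2GRAY)[204:220,308:327];ys,xs=np.where(hs<50);print('w3 hole',plane(w3,[(308+xs.mean(),204+ys.mean())],.032))
E
```

```text
top edge [(np.float64(190.33359253499222), 240.0), (np.float64(188.39124293785312), 292.0)] 0.17717138127457657
top line (np.float64(245.8741573033708), 259.5) (np.float64(245.0), 277.0) 0.044273191016591856
w3 [(228.5, np.float64(183.73240889296355)), (405.5, np.float64(183.76))] 0.1782359017597423
w5 [(224.5, np.float64(77.40436005625878)), (404.5, np.float64(77.70005377789728))] 0.1763214268696955
w3 outer (317.0, np.float64(80.48193027210884)) [[0.47083061 0.24346709 0.032     ]] hole
w4 line [(278.5, np.float64(66.44637883008356)), (340.5, np.float64(66.21246319921492))] 0.04367762215716587
w3 hole [[0.46920909 0.16324761 0.032     ]]
```

```bash
python3 -m pendant '[{"offset":[0.003,0,0],"dr":[0,0,0],"claw":0.4},{"offset":[0.006,0,0],"dr":[0,0,0],"claw":0.4},{"offset":[0.006,0,0],"dr":[0,0,0],"claw":0.4},{"offset":[0.006,0,0],"dr":[0,0,0],"claw":0.4},{"offset":[0.006,0,0],"dr":[0,0,0],"claw":0.4}]'
python3 - <<'E'
from h import *
from workcell import robot,imaging
import pickle
d=pickle.load(open('d0.pkl','rb'));t=imaging.camera('top');s=imaging.camera('scene')
ys=[]
for c,x0 in((d['top'],145),(t,75)):
    g=cv2.cvtColor(c['image'],cv2.COLOR_RGB2HSV)[258:276,x0:x0+40,2].astype(float).mean(0)
    dg=np.diff(g);k=dg.argmax();sl=slice(max(k-2,0),k+3);u=x0+(np.arange(len(dg))[sl]*dg[sl]).sum()/dg[sl].sum()+.5
    ys.append(plane(c,[(u,267)],.032)[0,1])
print('travel',ys[1]-ys[0])
a=cv2.resize(t['image'][225:310,90:203],(400,300),interpolation=cv2.INTER_CUBIC)
b=cv2.resize(s['image'][173:268,130:257],(400,300),interpolation=cv2.INTER_CUBIC)
cv2.imwrite('pics/w8.png',np.hstack([a,b])[:,:,::-1])
E
```

```text
clock: 17.7
position: [0.4674, 0.0338, 0.0055]
eef_rot: [0.002, 0.714, 0.7, -0.001]
ft_force: [-0.5, -6.3, 6.9]
grip_width: 0.0583
gripper_force: 85.8
travel 0.13262524221140712
```

View pics/w8.png

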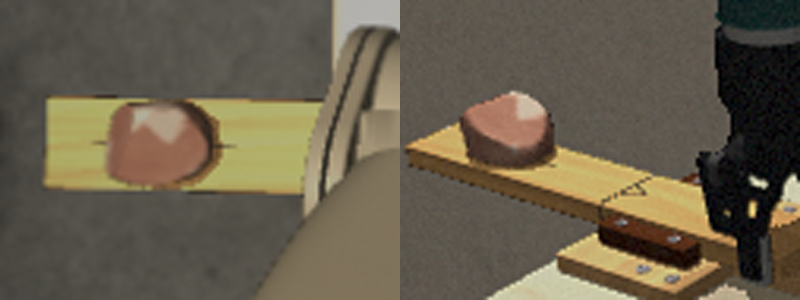

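```bash
python3 -m pendant '[{"offset":[0,0,0],"dr":[0,0,0],"claw":0.4},{"offset":[0,0,0],"dr":[0,0,0],"claw":0.4},{"offset":[0,0,0],"dr":[0,0,0],"claw":0.4},{"offset":[0,0,0],"dr":[0,0,0],"claw":0.4}]'; python3 -c "
from workcell import robot
print(robot.finish_job())"
```

```text
clock: 18.3
position: [0.4674, 0.0338, 0.0055]
eef_rot: [0.002, 0.714, 0.7, -0.001]
ft_force: [-0.7, -5.3, 6.4]
grip_width: 0.0584
gripper_force: 85.8
the job is handed in; nothing more can be done
None
```

I handed the job in at 18.3 s: the pink stone stands about 1 mm off the hole centre, and the board is slid out 132.6 mm of an estimated 133 mm and still gripped by its inner end at about 86 N; the arm hid the top and wrist views, so I judged the line's position from that travel, good to about 1–2 mm.

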